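# Sort the full sample bottles onto the shaker and lock its trigger on

### The arm

A 6-joint arm with a two-finger parallel gripper is mounted at the origin on the work surface. World frame = base frame: x ahead of the robot, y to its left, z up, the work surface at z = 0. Lengths are in m, angles in degrees, forces in N, time in s.
With the tool pointing down it reaches from about 0.375 to 0.975 m from the base axis. Payload 3.8 kg.
Tool frame: the origin (TCP) lies at the very end of the fingers, on their centre line; the grasp point (between the pads) lies 19 mm behind it; z points along the fingers, y is the direction in which the jaws open and shut (so a half turn about z gives the same grasp; the last joint's range is limited). The gripper opens to 85 mm and grips with 20 to 120 N. Pads are 22 mm wide; open, the fingers measure 114 mm over their backs; the gripper's body (76 mm by 85 mm) begins 54 mm behind the grasp point. The pads swing forward as they close: fully open they stand 13 mm farther back than shut.
Start: joints at [-70.239, 15.12, 91.902, -0, 72.978, -2.114], TCP at [0.251, -0.626, 0.231] pointing down, gripper open.
Joint ranges: [-150.88, 150.88], [-54.13, 125.18], [17.81, 147.31], [-75.09, 255.09], [0, 152.58], [-146.25, 146.25]. Speed limits (degrees/s): [147.25, 147.25, 180, 180, 180, 180].

### API

Orientations are given as a 3x3 rotation matrix whose columns are the frame's x, y, z axes.
In Python, from workcell import robot, planner, observe, get_image gives the robot as it stands. The module is installed in compiled form; this text tells all that it offers. Calls block until the motion is done:
- robot.move_pose(position, orientation): joint-space move of the TCP to a pose.
- robot.move_straight(position, frame=None, max_speed=0.15, contact_N=None): straight line of the TCP; frame=None keeps the orientation; max_speed is the mean speed in m/s. With contact_N (N) it stops when the force on the tool has changed by that much, and returns True; else False.
- robot.set_joints(angles): joint-space move.
- robot.grip(opening, newtons=None): finger opening in m; newtons is the grip in N (None keeps the last); returns when the fingers have stopped.
- robot.pause(seconds).
- planner.solve_ik(position, orientation): joint angles nearest the present ones, or None.
- observe(): the state.
- get_image(name): name is "scene" or "top" or "wrist"; returns a dict with "img" (480x640x3 uint8, red, green, blue), "fx", "fy", "cx", "cy" (pixels), "k1" (the pictures are not rectified: a ray, as slopes to the right and down, at radius r is drawn at 1 + k1 r^2 times it, then the intrinsics apply), "R" (3x3) and "t" (3): a world point X has camera coordinates R X + t. Camera axes: x right, y down, z forward; pixel columns grow to the right and rows downward; lengths in m; the calibration is good to about 2 mm. A picture is of the moment at which its call begins. There is no depth.
A pose or a line that the arm cannot do raises robot.PlanningError and nothing moves.
- robot.sign_off(): hands the job in, once; it reports no verdict.
The state is a dict: "time": time; "q": joint angles; "dq": joint speeds; "joint_torque": joint torques, N m; "eef_pos": TCP position; "tool_rot": TCP orientation; "ft_force": force on the tool from outside, world axes, zero at the start; "torque": the same for the moment, N m; "width": finger opening in m.
Only numpy, scipy, OpenCV 4.12 (cv2) and the standard library are available. Lean on these libraries where they do the work, as an engineer would, in place of code of your own. Each camera call takes 0.05 s, during which the arm holds its last target.

### The job

Lift each sample bottle by its cap to feel whether it is full or empty: stand the full (heavy) ones upright on the floor of the shaker's tray and the empty (light) ones upright in the discard tray, and leave the other things on the bench where they are. When all the bottles are sorted, start the shaker: squeeze the trigger of the pistol switch fully, keep it squeezed while you press the lock-on button beside it fully in, then ease the trigger so that the lock holds it on, and leave it running.

Things in the scene. Friction and masses are not known exactly. Their poses are not given: they have to be found in the camera images.
- jar_a: one of up to six outwardly identical opaque sample bottles (5 or 6 are there): white square body 60 x 60 x 58 mm, on top a round grey screw cap 40 mm in diameter from 58 to 88 mm above the underside (take it by the cap). Full ones weigh about 0.65 kg, empty ones about 0.12 kg, which cannot be seen, only felt by lifting. Origin: centre of the underside; z up; the sides lie along its x and y
- jar_b: one of up to six outwardly identical opaque sample bottles (5 or 6 are there): white square body 60 x 60 x 58 mm, on top a round grey screw cap 40 mm in diameter from 58 to 88 mm above the underside (take it by the cap). Full ones weigh about 0.65 kg, empty ones about 0.12 kg, which cannot be seen, only felt by lifting. Origin: centre of the underside; z up; the sides lie along its x and y
- jar_c: one of up to six outwardly identical opaque sample bottles (5 or 6 are there): white square body 60 x 60 x 58 mm, on top a round grey screw cap 40 mm in diameter from 58 to 88 mm above the underside (take it by the cap). Full ones weigh about 0.65 kg, empty ones about 0.12 kg, which cannot be seen, only felt by lifting. Origin: centre of the underside; z up; the sides lie along its x and y
- jar_d: one of up to six outwardly identical opaque sample bottles (5 or 6 are there): white square body 60 x 60 x 58 mm, on top a round grey screw cap 40 mm in diameter from 58 to 88 mm above the underside (take it by the cap). Full ones weigh about 0.65 kg, empty ones about 0.12 kg, which cannot be seen, only felt by lifting. Origin: centre of the underside; z up; the sides lie along its x and y
- jar_e: one of up to six outwardly identical opaque sample bottles (5 or 6 are there): white square body 60 x 60 x 58 mm, on top a round grey screw cap 40 mm in diameter from 58 to 88 mm above the underside (take it by the cap). Full ones weigh about 0.65 kg, empty ones about 0.12 kg, which cannot be seen, only felt by lifting. Origin: centre of the underside; z up; the sides lie along its x and y
- jar_f: one of up to six outwardly identical opaque sample bottles (5 or 6 are there): white square body 60 x 60 x 58 mm, on top a round grey screw cap 40 mm in diameter from 58 to 88 mm above the underside (take it by the cap). Full ones weigh about 0.65 kg, empty ones about 0.12 kg, which cannot be seen, only felt by lifting. Origin: centre of the underside; z up; the sides lie along its x and y
- shaker: fixed low platform shaker: a tray with a black rubber floor 30 mm above the bench and a 15 mm high aluminium rim (top 45 mm above the bench), inside 94 mm along x by 250 mm along y: room for three bottles in a row along y, 80 mm apart. Origin: centre of the underside, on the bench; z up
- crate: fixed grey plastic discard tray, inside 94 mm along x by 250 mm along y, floor 4 mm above the bench, walls 4 mm thick and 42 mm high; room for three bottles in a row along y, 80 mm apart. Origin: centre of the underside, on the bench; z up
- pistol_switch: the shaker's cordless pistol-grip switch, fixed in a saddle: level grip along y, 46 mm wide, top at 75 mm; 68 mm thick barrel across it 115 mm away at -y, top at 104 mm. Trigger on top of the grip; on its -x side a cheek, 24 mm thick, 50 mm along y, inner face 40 mm from the trigger's middle, top at 105 mm, holds the lock-on button. Origin: on the bench under the trigger's middle; z up
- trigger_top (a point): middle of the trigger's flat top (black pad 36 mm along the pistol switch's x by 48 mm along its y), 92 mm above the bench when let go; it is pressed straight down
- trigger (a joint): how far the trigger is squeezed: 0 let go, 0.014 m at its stop; the spring pushes back with 3 N at first, 9 N at the stop. With the lock-on button in, the eased trigger rises only to about 0.008 m and stays there. Squeezing it again with no finger on the button lets the button out and frees the trigger
- lock_face (a point): middle of the face of the lock-on button (round, black, 20 mm in diameter), 95 mm above the bench, facing +x of the switch towards the trigger, 28 mm from the trigger's middle when out; pressed along -x of the switch, so a fingertip that holds the trigger down can slide sideways against it
- lock_button (a joint): how far the lock-on button is pressed: 0 out, 0.009 m fully in (leaving it 3 mm proud of the cheek). Its spring is light (1 to 2 N). It is blocked after about 1 mm unless the trigger is squeezed beyond 0.010 m. When the trigger is eased on it, it stays in by itself
- dish_stack: bystander: a stack of clear round culture dishes, 62 mm in diameter, 44 mm high, among the bottles; origin: centre of the underside
- tip_box: bystander: a pipette tip box 60 x 72 x 52 mm among the bottles; origin: centre of the underside
- beaker: bystander: glass beaker, 70 mm in diameter, 90 mm high, at the far side of the bench
- culture_dish: bystander: open shallow dish, 90 mm in diameter, at the far side of the bench
- wash_bottle: bystander: white bottle 60 mm in diameter, 150 mm high, at the far right
Things that resemble listed ones, but are neither listed nor needed, are in the scene too. What is shaped like the jar_f but blue or purple is not meant.

How it is judged:
By the outcome, as a careful person would: the job done as asked, in the order asked, and still so for the second after the job is handed in, with the robot touching nothing.
Of jar_a, jar_b, jar_c, jar_d, jar_e, jar_f only 5 to 6 are there at a start; the rules pass over those that are not, and their reading is None.
At some moment in a run one of jar_a, jar_b, jar_c, jar_d, jar_e, jar_f may be knocked a few centimetres aside while the robot is not near it.
It also fails if it takes over 210 s, if anything falls off the work surface, if the arm or the gripper's body presses on something with over 40 N, if the wrist force passes 120 N, or if a joint passes its speed limit or range.

## Working session

There is one attempt and no reset: what is moved stays moved. The work goes in short steps, each a Python script; the robot and the scene stay as the last script left them, time stands still between calls to the robot, and variables do not carry over. Pictures are saved under pics/ and viewed, and the job is handed in when it is done.

```bash
mkdir -p pics
cat > h.py <<'E'
import numpy as np, cv2
from workcell import robot, planner, observe, get_image
def save(name, fn, crop=None, s=1):
    d=get_image(name); im=d["img"]
    np.savez('pics/'+fn+'.npz',**d)
    cv2.imwrite('pics/'+fn+'.png',im[:,:,::-1]); return d
def pix2w(d,u,v,z):
    x=(u-d['cx'])/d['fx']; y=(v-d['cy'])/d['fy']; k=float(d['k1'])
    a,b=x,y
    for _ in range(30):
        r2=a*a+b*b; a=x/(1+k*r2); b=y/(1+k*r2)
    R=np.array(d['R']);t=np.array(d['t'])
    c=-R.T@t; ray=R.T@np.array([a,b,1.]); l=(z-c[2])/ray[2]; return c+l*ray
def w2pix(d,X):
    p=np.array(d['R'])@np.array(X)+np.array(d['t']); a,b=p[0]/p[2],p[1]/p[2]; f=1+float(d['k1'])*(a*a+b*b)
    return d['cx']+d['fx']*a*f, d['cy']+d['fy']*b*f
def down(yaw): # tool z down, tool y axis at angle yaw in world
    y=np.array([np.cos(np.radians(yaw)),np.sin(np.radians(yaw)),0]); z=np.array([0,0,-1.]); x=np.cross(y,z)
    return np.stack([x,y,z],1)
E
python3 - <<'E'
from h import *
for n in ['scene','top','wrist']:
    d=save(n,n+'0'); print(n,d['fx'],d['k1'],np.round(-np.array(d['R']).T@np.array(d['t']),3))
o=observe(); print(o)
E
```

```text
scene 498.05815472286565 -0.07066993760509828 [1.259 0.221 0.984]
top 464.82131151180045 -0.03179224337227875 [ 0.337 -0.072  1.103]
wrist 414.8551408896894 -0.04612298322394979 [ 0.319 -0.599  0.372]
{'time': 0.15, 'q': array([-7.02399330e+01,  1.51603477e+01,  9.19679631e+01, -1.28480116e-03,
        7.29784427e+01, -2.11493803e+00]), 'dq': array([ 0.01715355, -0.20824974, -0.26371945,  0.07126095, -0.02894279,
        0.02769636]), 'joint_torque': array([ 5.50207878e-04, -5.15906847e+01, -3.67958629e+01, -6.21384902e-05,
        8.05433141e-03, -1.08538075e-05]), 'eef_pos': array([ 0.25126923, -0.62582763,  0.23019091]), 'tool_rot': array([[ 9.27996441e-01,  3.72588489e-01, -6.50093323e-04],
       [ 3.72589053e-01, -9.27994800e-01,  1.74623841e-03],
       [ 4.73451097e-05, -1.86272069e-03, -9.99998264e-01]]), 'ft_force': array([-0.786394  , -1.00021136,  0.71487952]), 'torque': array([ 0.00783425,  0.00302667, -0.01548453]), 'width': 0.0855804772238862}
```

View pics/top0.png

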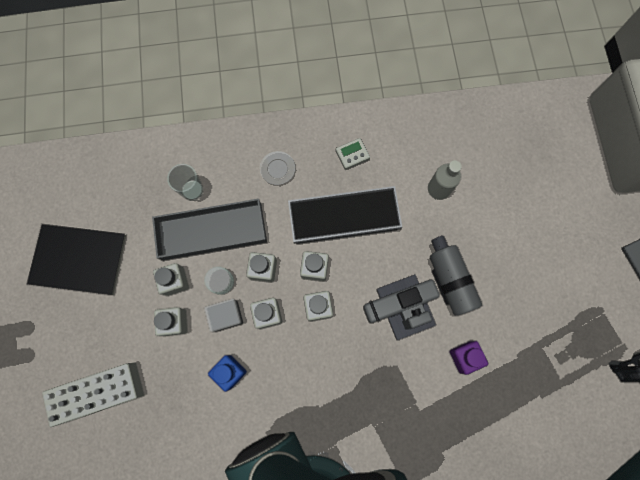

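View pics/scene0.png

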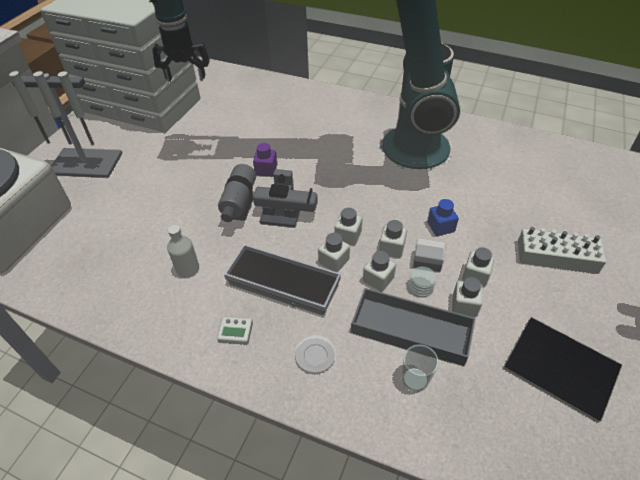

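The six white candidates in the top view have caps at about (168,278), (165,321), (260,264), (265,312), (314,262) and (318,302). The blue one at (227,373) and the purple one at (468,357) are decoys. The dish stack at (220,280) and tip box at (224,315) are bystanders. Next I'll take enlarged crops.

Run:
```python
import cv2
im=cv2.imread('pics/top0.png')
cv2.imwrite('pics/c1.png',cv2.resize(im[180:350,140:410],None,fx=2.95,fy=2.95,interpolation=cv2.INTER_CUBIC))
cv2.imwrite('pics/c2.png',cv2.resize(im[220:350,350:500],None,fx=4.5,fy=4.5,interpolation=cv2.INTER_CUBIC))
```

```text
(no output)
```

View pics/c1.png

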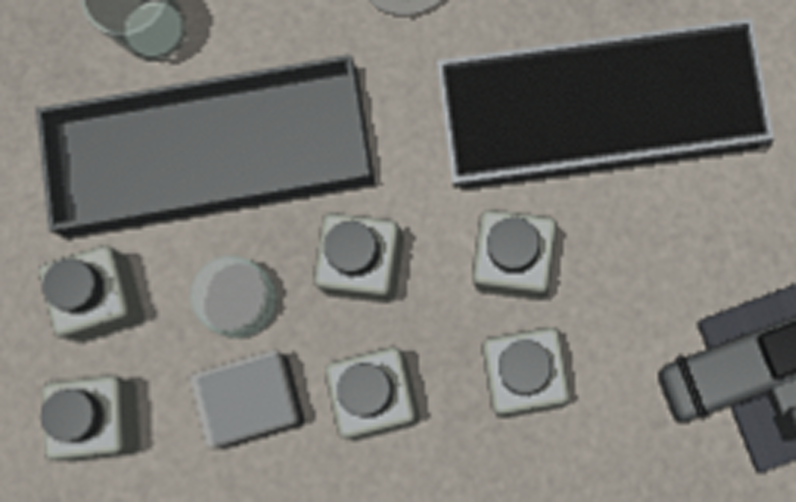

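View pics/c2.png

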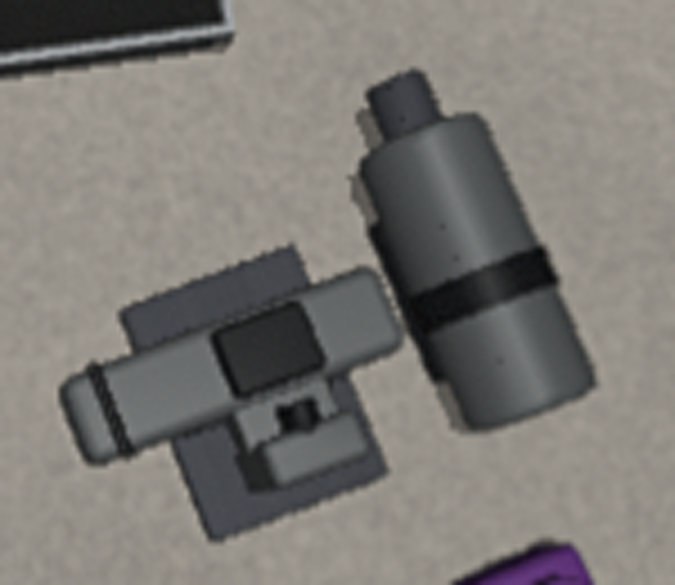

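The crop confirms six white bottles with grey caps, as described. It also shows the crate, the shaker, and the switch with its black trigger pad, button and cheek. Next I'll compute positions.

Run:
```python
from h import *
d=dict(np.load('pics/top0.npz'))
f=lambda u,v,z:pix2w(d,140+u/2.95,180+v/2.95,z)
for n,(u,v) in dict(A=(70,285),B=(70,414),C=(351,247),D=(364,389),E=(515,243),F=(526,367)).items(): print(n,np.round(f(u,v,.088),4))
# body top corners edges (yaw)
def ang(p,q,z): a=f(*p,z);b=f(*q,z); return np.round(np.degrees(np.arctan2(b[1]-a[1],b[0]-a[0])),1), np.round(np.linalg.norm(b-a),3)
print('E',ang((479,287),(547,295),.058)); print('F',ang((497,412),(568,402),.058)); print('C',ang((318,287),(387,296),.058)); print('D',ang((342,435),(413,418),.058))
print('B',ang((47,458),(120,455),.058),'A',ang((58,335),(127,318),.058))
for nm,c,z in (('shaker',[(443,64),(750,25),(770,138),(457,180)],.045),('crate',[(38,109),(350,58),(376,182),(53,231)],.042)):
    P=[f(*p,z) for p in c]; print(nm,np.round(P,4).tolist(),np.round(np.mean(P,0),4)); print([ang(c[i],c[(i+1)%4],z) for i in range(4)])
print('dish',f(237,294,.044),'tip',f(248,398,.052))
g=lambda u,v,z:pix2w(d,350+u/4.5,220+v/4.5,z)
T=[(213,345),(300,303),(325,352),(238,397)]; P=[g(*p,.092) for p in T]; print('trig',np.round(np.mean(P,0),4),[np.linalg.norm(P[i]-P[i-1]).round(3) for i in range(4)])
def a2(p,q,z):
    a=g(*p,z);b=g(*q,z);return np.degrees(np.arctan2(b[1]-a[1],b[0]-a[0])).round(1)
print(a2((325,352),(238,397),.092),a2((300,303),(213,345),.092),'cheek',a2((368,452),(277,490),.105),np.round([g(365,430,.105),g(277,490,.105)],3))
print('barrel line',a2((553,255),(420,328),.08))
print('grip edges',a2((362,268),(80,380),.07),a2((403,345),(100,463),.07))
print('base',a2((385,468),(213,540),0.005),a2((293,247),(120,312),0.005))
```

```text
A [0.5338 0.264  0.088 ]
B [0.4376 0.27   0.088 ]
C [0.5351 0.0509 0.088 ]
D [0.4281 0.0523 0.088 ]
E [ 0.5221 -0.0719  0.088 ]
F [ 0.4287 -0.0682  0.088 ]
E (np.float64(-104.2), np.float64(0.053))
F (np.float64(-89.5), np.float64(0.054))
C (np.float64(-104.9), np.float64(0.054))
D (np.float64(-84.0), np.float64(0.055))
B (np.float64(-94.9), np.float64(0.056)) A (np.float64(-83.4), np.float64(0.054))
shaker [[0.683, -0.0327, 0.045], [0.6832, -0.2833, 0.045], [0.5878, -0.2839, 0.045], [0.5862, -0.0327, 0.045]] [ 0.635  -0.1582  0.045 ]
[(np.float64(-89.9), np.float64(0.251)), (np.float64(-179.6), np.float64(0.095)), (np.float64(90.4), np.float64(0.251)), (np.float64(-0.0), np.float64(0.097))]
crate [[0.6896, 0.2965, 0.042], [0.6989, 0.0416, 0.042], [0.5937, 0.0314, 0.042], [0.5877, 0.2901, 0.042]] [0.6425 0.1649 0.042 ]
[(np.float64(-87.9), np.float64(0.255)), (np.float64(-174.5), np.float64(0.106)), (np.float64(91.3), np.float64(0.259)), (np.float64(3.6), np.float64(0.102))]
dish [0.51822336 0.14858298 0.044     ] tip [0.43588099 0.1454754  0.052     ]
trig [ 0.4171 -0.2676  0.092 ] [np.float64(0.028), np.float64(0.048), np.float64(0.026), np.float64(0.048)]
109.3 107.9 cheek 104.6 [[ 0.372 -0.304  0.105]
 [ 0.35  -0.258  0.105]]
barrel line 110.6
grip edges 104.0 103.4
base 104.6 103.0
```

Run:
```python
from h import *
for nm,p in dict(F=(.4287,-.068),A=(.534,.264),B=(.438,.27),sh=(.635,-.24),sh2=(.635,-.078),cr=(.6425,.245),sw=(.417,-.268)).items():
    for yaw in (0,180,90,-90):
        q=planner.solve_ik([*p,.2],down(yaw)); print(nm,yaw,None if q is None else np.round(q))
```

```text
F 0 [-12. -11. 122.  -0.  69. -12.]
F 180 None
F 90 [ -12.  -11.  122.   -0.   69. -102.]
F -90 [-12. -11. 122.  -0.  69.  78.]
A 0 [ 24.   8. 104.  -0.  68.  24.]
A 180 None
A 90 [ 24.   8. 104.  -0.  68. -66.]
A -90 [ 24.   8. 104.  -0.  68. 114.]
B 0 [ 29.  -1. 113.  -0.  68.  29.]
B 180 None
B 90 [ 29.  -1. 113.  -0.  68. -61.]
B -90 [ 29.  -1. 113.  -0.  68. 119.]
sh 0 [-23.  17.  93.  -0.  70. -23.]
sh 180 None
sh 90 [ -23.   17.   93.   -0.   70. -113.]
sh -90 [-23.  17.  93.  -0.  70.  67.]
sh2 0 [-9. 13. 98. -0. 69. -9.]
sh2 180 None
sh2 90 [ -9.  13.  98.  -0.  69. -99.]
sh2 -90 [-9. 13. 98. -0. 69. 81.]
cr 0 [19. 18. 92. -0. 70. 19.]
cr 180 None
cr 90 [ 19.  18.  92.  -0.  70. -71.]
cr -90 [ 19.  18.  92.  -0.  70. 109.]
sw 0 [-36.  -3. 115.  -0.  68. -36.]
sw 180 [-36.  -3. 115.  -0.  68. 144.]
sw 90 [ -36.   -3.  115.   -0.   68. -126.]
sw -90 [-36.  -3. 115.  -0.  68.  54.]
```

Run:
```python
from h import *
robot.move_pose([.417,-.35,.26],down(0)); d=save('wrist','w_sw'); print(w2pix(d,[.417,-.268,.092]))
robot.move_pose([.43,-.14,.26],down(0)); d=save('wrist','w_F')
robot.grip(0.062,40)
print(w2pix(d,[.4287,-.068,.088]), observe()['time'],observe()['ft_force'])
```

```text
(np.float64(322.53433208447893), np.float64(105.25836070271725))
(np.float64(320.0240654195133), np.float64(119.25863289448773)) 2.6917 [-0.24826625  0.09983928  0.31098648]
```

View pics/w_sw.png

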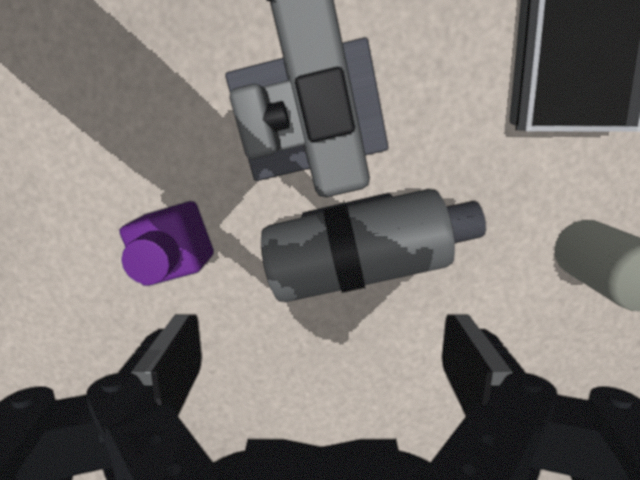

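View pics/w_F.png

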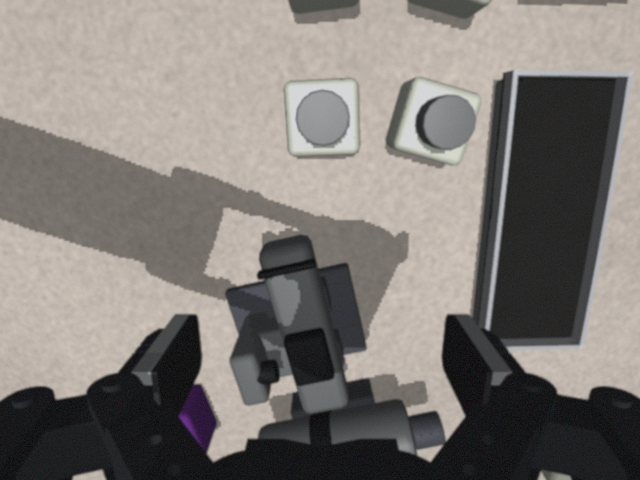

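The wrist views show trigger pad corners (297,78), (340,67), (354,128), (311,141), the button at (272,116), and the caps of F (322,117) and E (446,122). The predictions agree within about 2 px.

Run:
```python
from h import *
d=dict(np.load('pics/w_sw.npz'))
P=np.array([pix2w(d,u,v,.092) for u,v in [(297,78),(340,67),(354,128),(311,141)]]); print(np.round(P,4).tolist(),np.round(P.mean(0),4))
for i,j in ((0,3),(1,2),(1,0),(2,3)):
    e=P[i]-P[j]; print(np.degrees(np.arctan2(e[1],e[0])).round(1),np.linalg.norm(e).round(4))
print('btn face',np.round([pix2w(d,288,115,.095),pix2w(d,272,116,.105)],4))
cc=[pix2w(d,u,v,.105) for u,v in [(263,86),(279,150)]];print('cheek inner top edge',np.round(cc,4))
d=dict(np.load('pics/w_F.npz'))
print('F',pix2w(d,322,117,.088),'E',pix2w(d,446,122,.088))
print('shaker rim', np.round([pix2w(d,u,v,.045) for u,v in [(516,75),(626,76),(486,345),(580,345)]],4))
```

```text
[[0.3991, -0.2497, 0.092], [0.4292, -0.2424, 0.092], [0.4397, -0.2837, 0.092], [0.4086, -0.2929, 0.092]] [ 0.4191 -0.2672  0.092 ]
102.4 0.0442
104.3 0.0426
13.5 0.0309
16.4 0.0324
btn face [[ 0.3925 -0.2747  0.095 ]
 [ 0.3823 -0.2754  0.105 ]]
cheek inner top edge [[ 0.3768 -0.2558  0.105 ]
 [ 0.3865 -0.2983  0.105 ]]
F [ 0.43013543 -0.06641653  0.088     ] E [ 0.52078374 -0.06955534  0.088     ]
shaker rim [[ 0.588  -0.0321  0.045 ]
 [ 0.6814 -0.0307  0.045 ]
 [ 0.591  -0.2791  0.045 ]
 [ 0.6863 -0.2804  0.045 ]]
```

```bash
cat >> h.py <<'E'
def pick(x,y,yaw,zg=.062,N=60):
    robot.move_pose([x,y,.19],down(yaw)); robot.pause(.2); f0=observe()['ft_force'][2]
    robot.move_straight([x,y,.10],max_speed=.2)
    c=robot.move_straight([x,y,zg],max_speed=.08,contact_N=6)
    z=observe()['eef_pos'][2]
    robot.grip(.03,N); w=observe()['width']
    robot.move_straight([x,y,.19],max_speed=.15); robot.pause(.4)
    F=np.mean([ (robot.pause(.05),observe()['ft_force'][2])[1] for _ in range(6)])
    print('contact',c,'z',round(z,4),'w',round(w,4),'dF',round(F-f0,2),'t',observe()['time']); return F-f0,z
def place(x,y,floor,z):
    robot.move_pose([x,y,.19],down(0))
    robot.move_straight([x,y,z+floor+.02],max_speed=.2)
    c=robot.move_straight([x,y,z+floor-.003],max_speed=.05,contact_N=4)
    print('placed',c,round(observe()['eef_pos'][2]-z-floor,4))
    robot.grip(.062); robot.move_straight([x,y,.19],max_speed=.25)
SH=[(.6355,-.237),(.6355,-.157),(.6355,-.077)]; CR=[(.6425,.245),(.6425,.165),(.6425,.085)]
E
python3 - <<'E'
from h import *
print(pick(.430,-.067,0))
d=save('wrist','w1'); d=save('scene','s1')
E
```

```text
contact False z 0.0623 w 0.0383 dF -6.12 t 6.6333
(np.float64(-6.115803147803835), np.float64(0.062269376066817275))
```

View pics/s1.png

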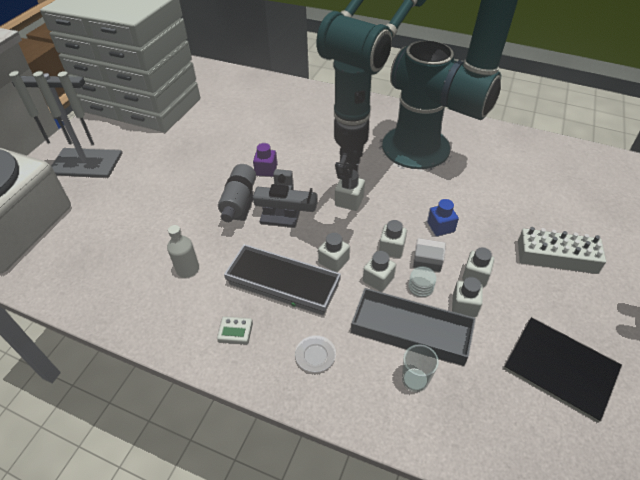

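View pics/w1.png

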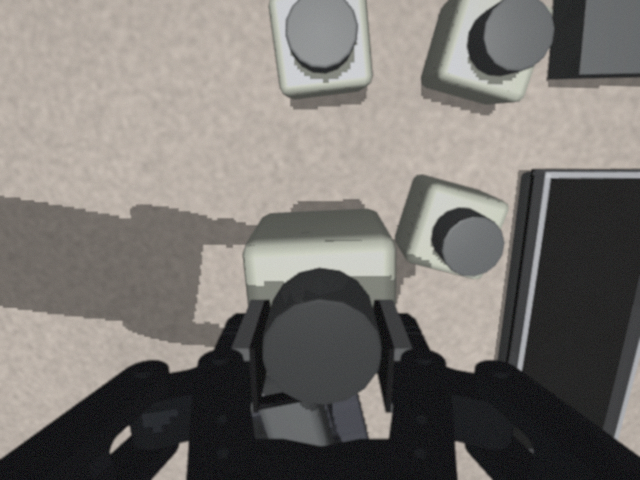

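The first bottle is held straight and is full (6.1 N). I'll place it, then look before the next pick.

Run:
```python
from h import *
d=dict(np.load('pics/w1.npz'))
for u,v in ((322,32),(511,36),(472,242)): print(np.round(pix2w(d,u,v,.088),4))
place(*SH[0],.030,.0623)
robot.move_pose([.52,-.14,.26],down(0)); save('wrist','w2'); save('scene','s2')
```

```text
[0.4296 0.0516 0.088 ]
[0.5323 0.0507 0.088 ]
[ 0.5221 -0.066   0.088 ]
placed True 0.0005
```

View pics/w2.png

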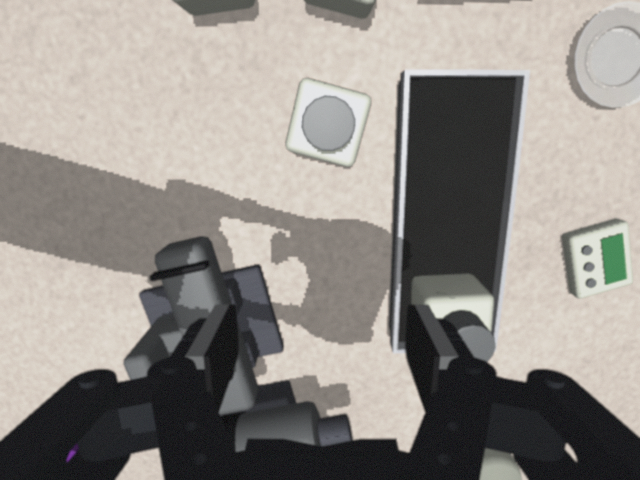

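View pics/s2.png

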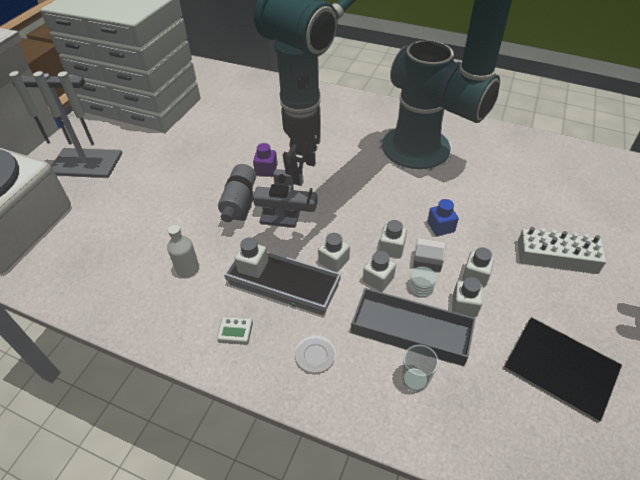

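Bottle 1 stands inside the shaker tray. Bottle E's cap is at (328,124), yaw about -14°.

```bash
cat >> h.py <<'E'
import json,os
def job(x,y,yaw):
    st=json.load(open('st.json')) if os.path.exists('st.json') else {'sh':1,'cr':0}
    f,z=pick(x,y,yaw)
    w=observe()['width']
    if f<-4.5: place(*SH[st['sh']],.030,z); st['sh']+=1
    elif -2.5<f<-.7: place(*CR[st['cr']],.004,z); st['cr']+=1
    else: print('UNSURE'); return
    json.dump(st,open('st.json','w')); print(st)
E
python3 - <<'E'
from h import *
d=dict(np.load('pics/w2.npz')); p=pix2w(d,328,124,.088); print(p)
job(p[0],p[1],-14)
robot.move_pose([.48,-.03,.27],down(0)); save('wrist','w3'); save('scene','s3')
E
```

```text
[ 0.52382326 -0.07025904  0.088     ]
contact False z 0.0615 w 0.0386 dF -5.0 t 14.4083
placed True 0.0012
{'sh': 2, 'cr': 0}
```

View pics/w3.png

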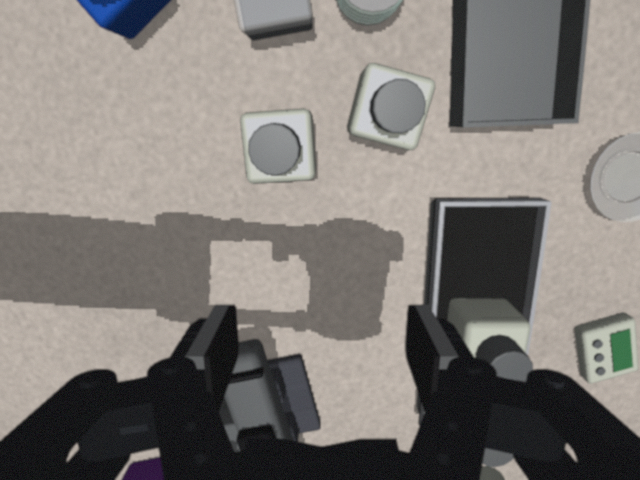

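View pics/s3.png

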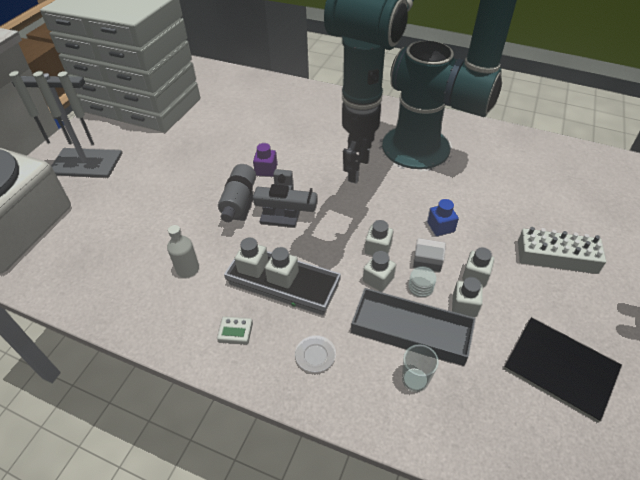

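D has been knocked: its cap is now at (274,149). C's cap is at (398,106). The shaker holds two bottles upright.

Run:
```python
from h import *
d=dict(np.load('pics/w3.npz')); p=pix2w(d,274,149,.088); print(p, pix2w(d,398,106,.088))
print('crate rim',[np.round(pix2w(d,u,v,.042),4) for u,v in ((451,126),(578,122),(454,0),(588,0))])
print('shaker',[np.round(pix2w(d,u,v,.045),4) for u,v in ((436,201),(547,201))])
job(p[0],p[1],3)
robot.move_pose([.53,-.02,.27],down(0)); save('wrist','w4'); save('scene','s4')
```

```text
[0.44313171 0.02108384 0.088     ] [0.53607228 0.05259044 0.088     ]
crate rim [array([0.5907, 0.0379, 0.042 ]), array([0.7023, 0.0427, 0.042 ]), array([0.5855, 0.1363, 0.042 ]), array([0.6961, 0.1393, 0.042 ])]
shaker [array([ 0.5818, -0.0271,  0.045 ]), array([ 0.6832, -0.0266,  0.045 ])]
contact False z 0.0622 w 0.0384 dF -1.79 t 21.825
placed True 0.0003
{'sh': 2, 'cr': 1}
```

View pics/w4.png

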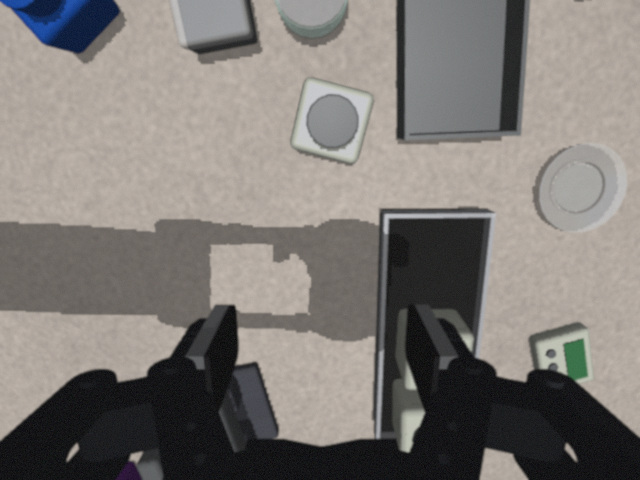

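View pics/s4.png

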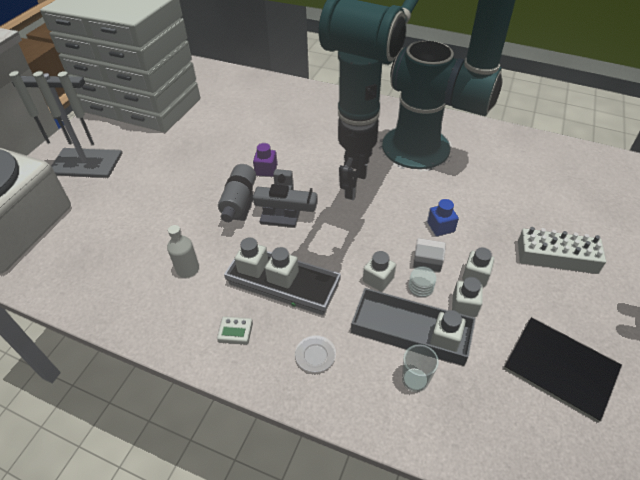

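D was empty and is in the crate. C's cap is at (332,121).

Run:
```python
from h import *
d=dict(np.load('pics/w4.npz')); p=pix2w(d,332,121,.088); print(p)
job(p[0],p[1],-14)
robot.move_pose([.48,.18,.27],down(0)); save('wrist','w5'); save('scene','s5')
```

```text
[0.5371817  0.05276738 0.088     ]
contact False z 0.0615 w 0.0383 dF -0.57 t 30.3
UNSURE
```

View pics/w5.png

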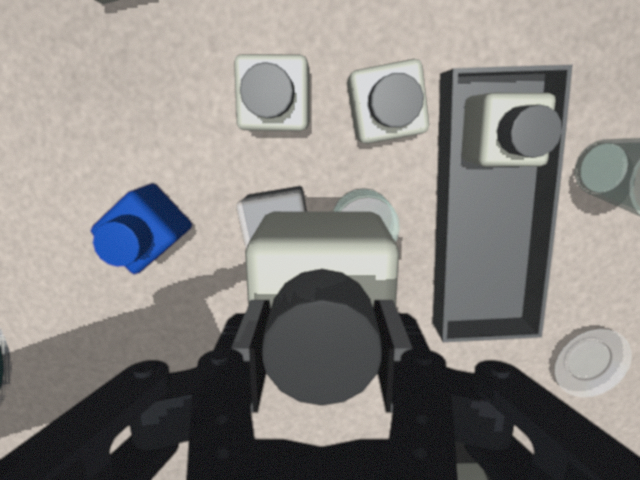

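View pics/s5.png

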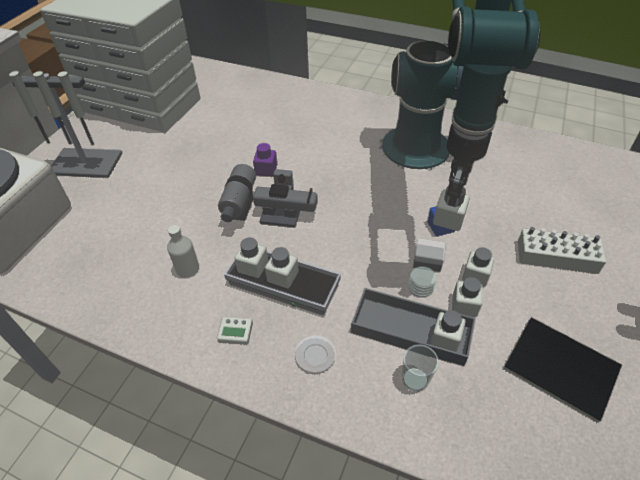

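C is still held and feels light at 0.57 N. I'll re-measure over a longer average, then place it.

Run:
```python
from h import *
d=dict(np.load('pics/w5.npz')); print([pix2w(d,*p,.088).round(4) for p in ((266,90),(397,100))])
print('crate',[np.round(pix2w(d,u,v,.042),4) for u,v in ((444,340),(543,335),(445,71),(571,67))])
robot.pause(.5)
F=np.mean([ (robot.pause(.05),observe()['ft_force'])[1] for _ in range(16)],0); print(F)
if F[2]>-3:
    place(*CR[1],.004,.0615); json.dump({'sh':2,'cr':2},open('st.json','w'))
    robot.pause(.3); print('empty',np.mean([ (robot.pause(.05),observe()['ft_force'])[1] for _ in range(16)],0))
    robot.move_pose([.48,.19,.27],down(0)); save('wrist','w6'); save('scene','s6')
```

```text
[array([0.4385, 0.2734, 0.088 ]), array([0.5353, 0.2665, 0.088 ])]
crate [array([0.6027, 0.0403, 0.042 ]), array([0.7036, 0.0451, 0.042 ]), array([0.5824, 0.292 , 0.042 ]), array([0.6896, 0.2971, 0.042 ])]
[ 0.01918698  0.21884727 -1.19052289]
placed True 0.0011
empty [-0.12728857 -0.1828527  -0.25546374]
```

View pics/w6.png

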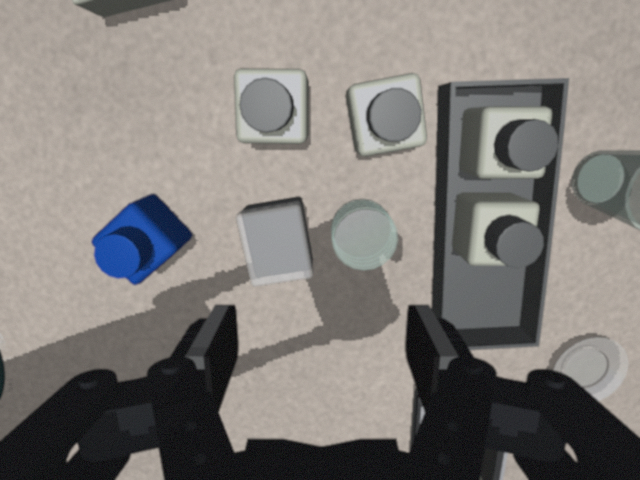

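C is empty and both crate bottles stand flat inside. Next are A at (394,115) with yaw about 7°, and B at (266,104).

```bash
sed -i 's/range(6)/range(20)/; s/f<-4.5/f<-4.2/; s/-2.5<f<-.7/-2.6<f<-.4/' h.py
python3 - <<'E'
from h import *
d=dict(np.load('pics/w6.npz')); p=pix2w(d,394,115,.088); print(p)
job(p[0],p[1],7)
robot.move_pose([.44,.19,.27],down(0)); save('wrist','w7'); save('scene','s7')
E
```

```text
[0.53447712 0.26647318 0.088     ]
contact False z 0.0614 w 0.0383 dF -7.51 t 41.925
placed True 0.001
{'sh': 3, 'cr': 2}
```

View pics/w7.png

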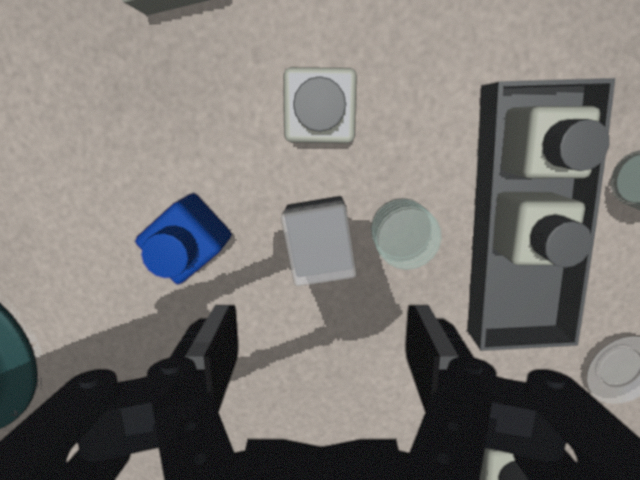

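View pics/s7.png

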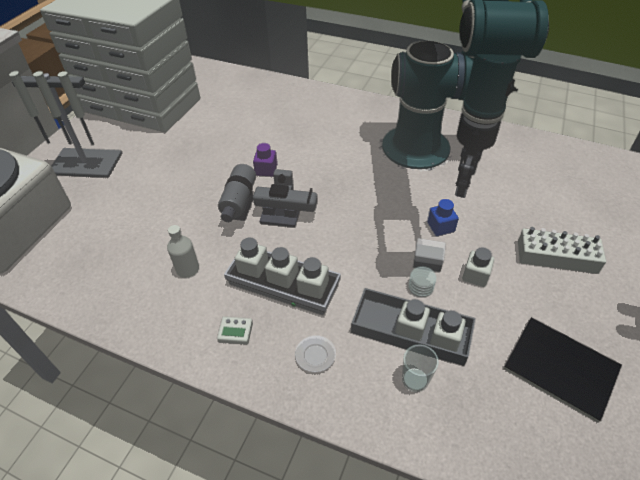

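Three bottles are in the shaker and two in the crate. The last one (B) has its cap at (320,104), yaw 0.

Run:
```python
from h import *
d=dict(np.load('pics/w7.npz')); p=pix2w(d,320,104,.088); print(p)
job(p[0],p[1],0)
robot.move_pose([.54,.02,.3],down(0)); save('wrist','w8'); 
robot.move_pose([.42,-.22,.3],down(14)); d=save('wrist','w9');save('scene','s8')
```

```text
[0.43861843 0.27348602 0.088     ]
contact False z 0.0616 w 0.038 dF -1.76 t 51.2167
placed True 0.0002
{'sh': 3, 'cr': 3}
```

View pics/w8.png

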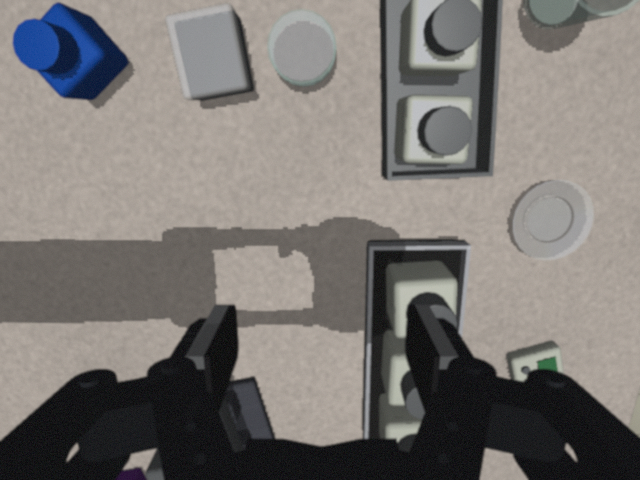

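View pics/s8.png

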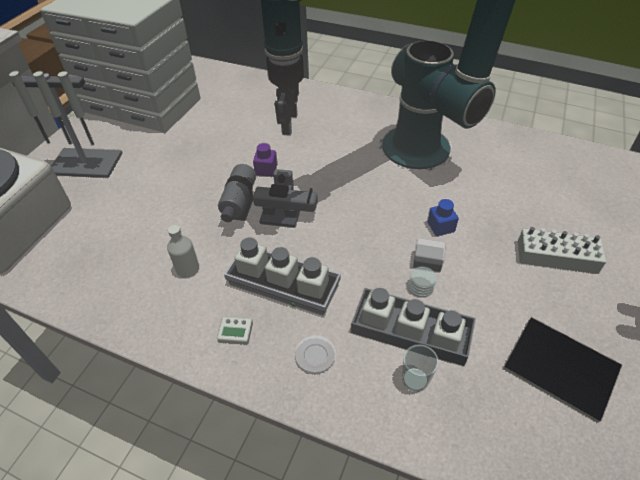

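All six are sorted. Next I'll check the close view of the switch at yaw 14°.

Run:
```python
from h import *
robot.grip(.014,60)
robot.move_pose([.43,-.33,.22],down(14)); d=save('wrist','w10')
R=down(14); ex=R[:,1]; ey=R[:,0]; T=np.array([.419,-.267,.092])
for s in ((-18,-24),(18,-24),(18,24),(-18,24)): print(np.round(w2pix(d,T+ex*s[0]/1e3+ey*s[1]/1e3)))
print('face',w2pix(d,T-ex*.028+[0,0,.003]))
im=cv2.imread('pics/w10.png')
cv2.imwrite('pics/w10c.png',cv2.resize(im[0:240,180:460],None,fx=2.5,fy=2.5,interpolation=cv2.INTER_CUBIC))
```

```text
[302. 174.]
[357. 174.]
[359.  96.]
[301.  96.]
face (np.float64(285.05828038606984), np.float64(136.14910023155159))
```

View pics/w10.png

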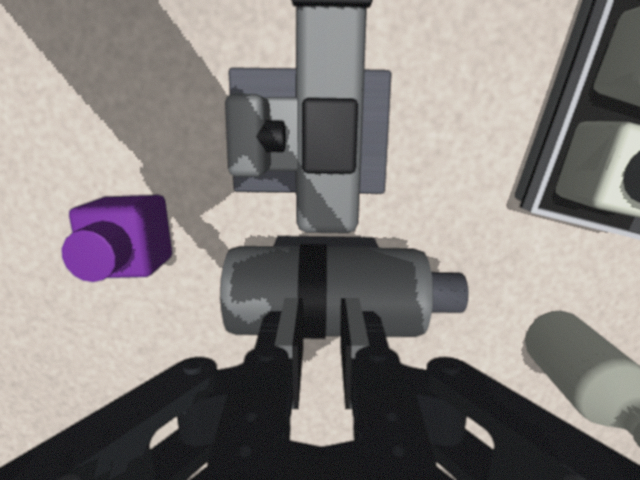

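View pics/w10c.png

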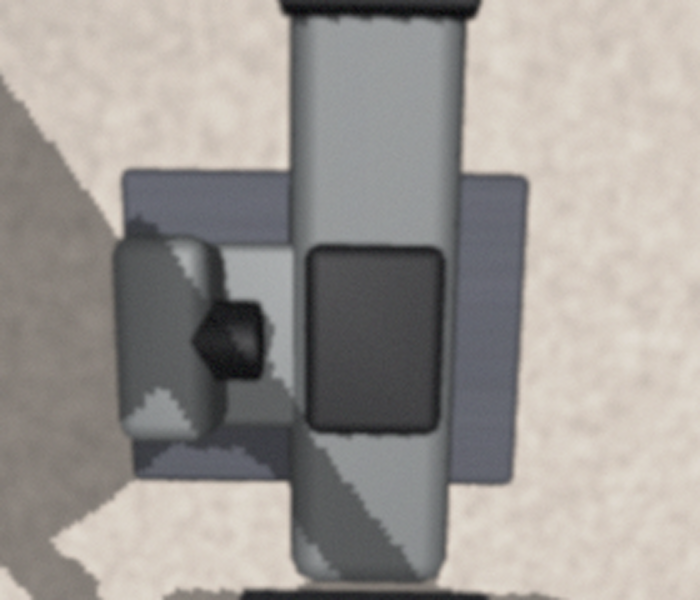

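The pad at (302–357, 97–174) and the button match the predictions exactly. Now I'll squeeze the trigger.

```bash
cat >> h.py <<'E'
RS=down(14); EX=RS[:,1]; T0=np.array([.419,-.267,0])
def at(xmm,z): return T0+EX*xmm/1e3+np.array([0,0,z])
def ft(n=4): return np.mean([(robot.pause(.03),observe()['ft_force'])[1] for _ in range(n)],0)
def rep(tag):
    o=observe(); p=o['eef_pos']-T0; f=ft(); print(tag,'x',round(p@EX*1e3,2),'y',round(p@RS[:,0]*1e3,2),'z',round(p[2]*1e3,2),'F x %.1f y %.1f z %.1f'%(f@EX,f@RS[:,0],f[2]),'w',round(o['width'],4),'t',round(o['time'],1))
E
python3 - <<'E'
from h import *
robot.move_straight([.419,-.267,.22],max_speed=.15)
robot.move_straight(at(1,.105),max_speed=.1); rep('above')
c=robot.move_straight(at(1,.085),max_speed=.03); rep(c)
c=robot.move_straight(at(1,.080),max_speed=.02,contact_N=12); rep(c)
E
```

```text
above x 1.5 y -0.55 z 105.81 F x 0.1 y -0.5 z -0.1 w 0.014 t 59.3
False x 1.13 y -0.14 z 85.35 F x -1.2 y 1.5 z 5.6 w 0.0139 t 60.3
False x 1.15 y -0.18 z 80.65 F x -1.3 y 1.9 z 7.2 w 0.0136 t 60.8
```

Run:
```python
from h import *
c=robot.move_straight(at(1,.074),max_speed=.02,contact_N=10); rep(c)
save('wrist','w11')
```

```text
True x 1.21 y -0.2 z 78.5 F x -2.0 y 2.0 z 8.1 w 0.0144 t 61.2
```

View pics/w11.png

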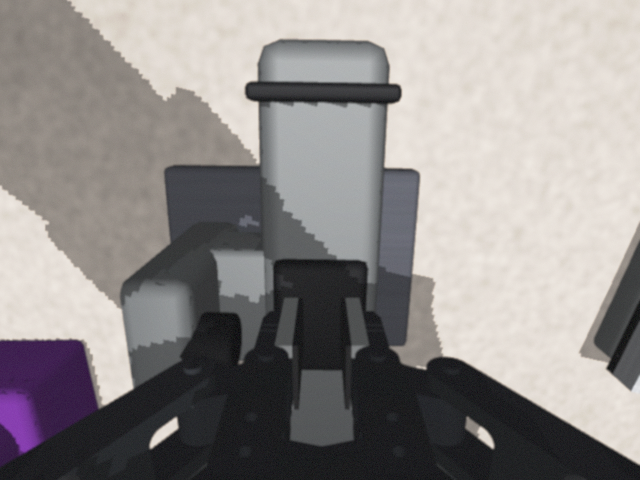

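Run:
```python
from h import *
for z in (.0775,.0765):
    c=robot.move_straight(at(1,z),max_speed=.01,contact_N=25); rep(c)
    if ft()[2]>20: break
```

```text
False x 1.19 y -0.2 z 78.38 F x -2.0 y 1.9 z 8.7 w 0.0139 t 61.7
False x 1.26 y -0.26 z 78.22 F x -3.2 y 4.0 z 14.6 w 0.0144 t 62.2
```

The trigger is at its stop: z stalls and the force rises to 15 N. Now I'll slide toward the button.

Run:
```python
from h import *
for x in (-3,-6,-8,-10,-12,-14,-15.5):
    c=robot.move_straight(at(x,.0765),max_speed=.02,contact_N=14); rep(c)
    if c: break
```

```text
False x -0.56 y -1.0 z 78.38 F x 4.2 y 2.9 z 8.6 w 0.0142 t 62.8
False x -3.01 y -1.65 z 78.71 F x 4.9 y 1.6 z 8.1 w 0.0142 t 63.2
False x -4.85 y -1.98 z 78.85 F x 5.1 y 0.8 z 8.0 w 0.0137 t 63.6
False x -6.67 y -2.19 z 78.96 F x 5.7 y 0.7 z 8.2 w 0.0143 t 64.0
False x -8.46 y -2.29 z 79.01 F x 6.5 y 0.5 z 7.9 w 0.0137 t 64.4
False x -10.36 y -2.34 z 79.06 F x 6.5 y 0.9 z 7.9 w 0.0141 t 64.8
False x -11.63 y -2.41 z 79.13 F x 7.4 y 0.6 z 7.9 w 0.0138 t 65.1
```

Run:
```python
from h import *
c=robot.move_straight(at(-15.5,.0745),max_speed=.01,contact_N=25); rep(c)
for x in (-17,-18.5,-20,-21.5,-23,-24.5):
    c=robot.move_straight(at(x,.0745),max_speed=.015,contact_N=15); rep(c)
    if c or ft()@EX>17: break
save('wrist','w12')
```

```text
False x -11.5 y -2.54 z 78.06 F x 5.4 y 2.5 z 14.5 w 0.0139 t 65.6
False x -12.17 y -2.66 z 78.09 F x 7.6 y 2.7 z 12.9 w 0.0143 t 66.0
False x -13.33 y -2.81 z 78.11 F x 9.2 y 2.6 z 11.5 w 0.0139 t 66.5
False x -14.81 y -2.94 z 78.1 F x 9.2 y 2.0 z 11.2 w 0.0137 t 67.0
False x -15.92 y -2.99 z 78.09 F x 10.6 y 2.1 z 9.9 w 0.0141 t 67.6
False x -16.33 y -3.03 z 78.1 F x 15.3 y 2.2 z 7.4 w 0.0143 t 68.1
False x -16.71 y -3.06 z 78.09 F x 18.8 y 2.9 z 5.3 w 0.0141 t 68.6
```

View pics/w12.png

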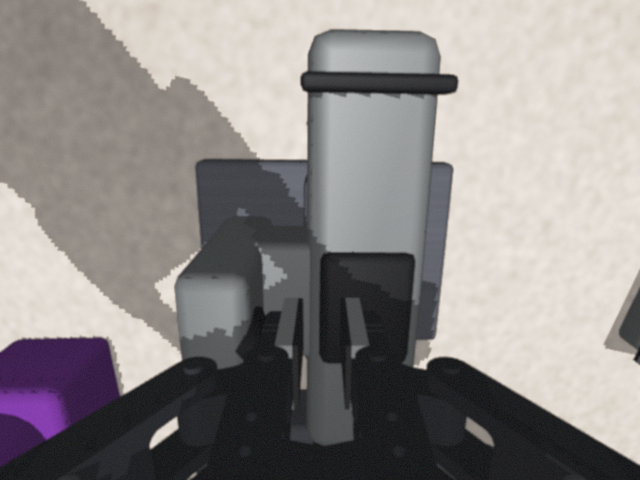

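Lateral motion stalls at x=-16.7 with force rising to 19 N, so the button is fully in while the trigger is at its stop. Now I'll ease the trigger with the button still held.

Run:
```python
from h import *
for z in (.078,.080,.082,.084,.087,.090):
    robot.move_straight(at(-22,z),max_speed=.015); rep(z)
```

```text
0.078 x -16.47 y -2.99 z 80.6 F x 13.0 y -0.3 z 3.2 w 0.0138 t 69.3
0.08 x -16.52 y -2.98 z 82.47 F x 12.9 y -0.9 z 2.0 w 0.0139 t 69.8
0.082 x -16.59 y -2.92 z 84.33 F x 13.3 y -1.5 z 1.2 w 0.014 t 70.2
0.084 x -16.92 y -2.34 z 85.24 F x 14.9 y -2.3 z -4.4 w 0.014 t 70.6
0.087 x -17.07 y -1.54 z 87.65 F x 15.4 y -1.5 z -6.3 w 0.0143 t 71.1
0.09 x -17.25 y -1.0 z 90.33 F x 15.8 y -0.5 z -7.3 w 0.014 t 71.6
```

Trigger force disappeared above about 84 mm, which is what a locked trigger would give. I'll release sideways, retreat and inspect.

Run:
```python
from h import *
robot.move_straight(at(-5,.092),max_speed=.03); rep('off')
robot.move_straight(at(-3,.22),max_speed=.12)
robot.move_pose([.43,-.33,.22],down(14)); d=save('wrist','w13')
im=cv2.imread('pics/w13.png')
cv2.imwrite('pics/w13c.png',cv2.resize(im[0:240,180:460],None,fx=2.5,fy=2.5,interpolation=cv2.INTER_CUBIC))
robot.move_pose([.35,-.45,.25],down(14)); save('top','t13'); save('scene','s13')
t=cv2.imread('pics/t13.png');cv2.imwrite('pics/t13c.png',cv2.resize(t[180:350,140:410],None,fx=2.95,fy=2.95,interpolation=cv2.INTER_CUBIC))
```

```text
off x -5.24 y 0.13 z 91.86 F x 0.1 y 0.2 z -0.1 w 0.0138 t 72.4
```

View pics/w13c.png

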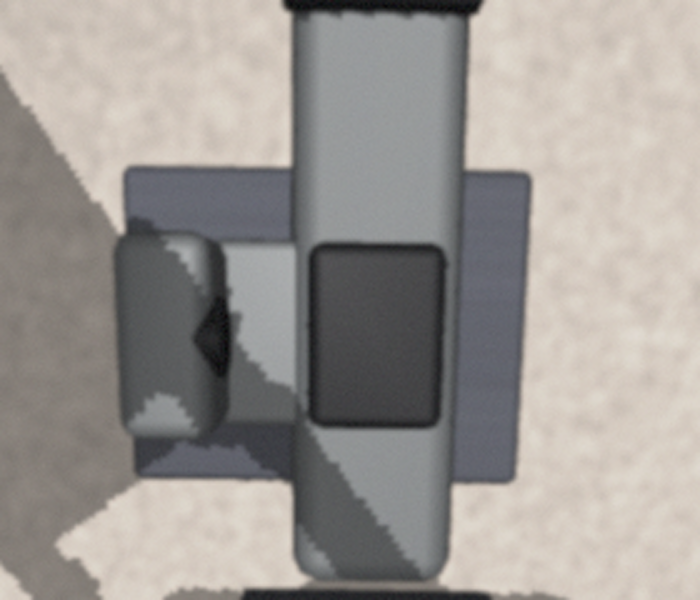

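View pics/t13c.png

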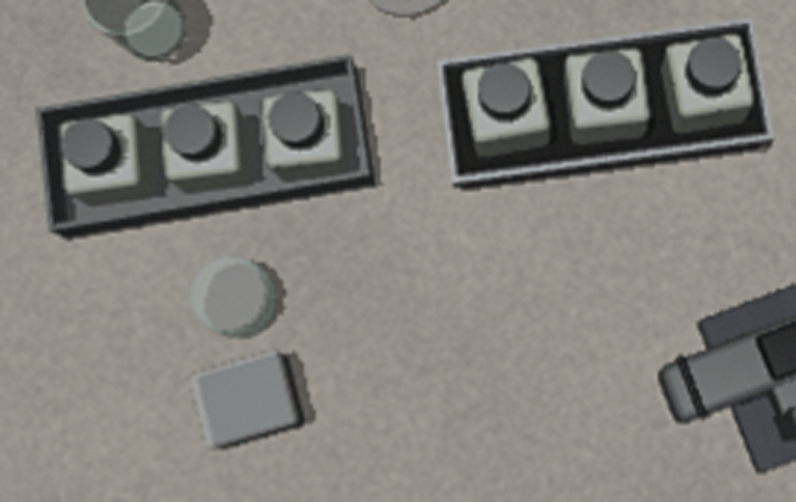

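View pics/s13.png

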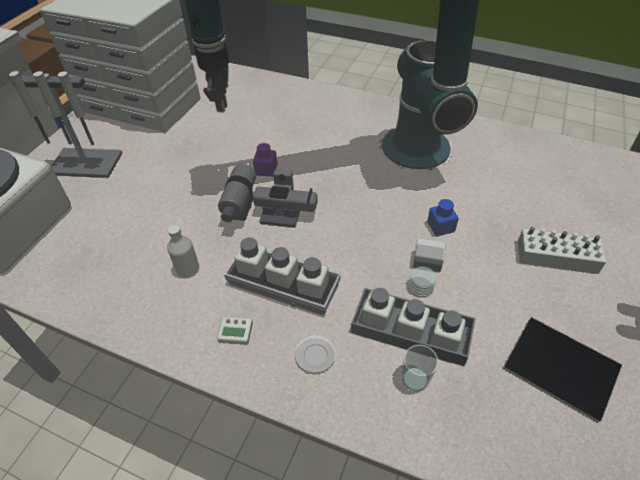

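The button is in, nearly flush with the cheek at crop (218,338) versus its earlier face at (262,340). The trigger pad looks smaller, so it is lower than before. All six bottles stand upright in their trays and the dish stack and tip box haven't moved. I'm handing the job in.

Run:
```python
from h import *
robot.sign_off(); print(observe()['time'])
```

```text
the job is handed in; nothing more can be done
the job is handed in; nothing more can be done
```

All six bottles are sorted, the shaker is switched on and locked, and I handed the job in at about 75 s of the 210 s allowed.

- **Sorting:** Three bottles lifted heavy (6.1, 5.0 and 7.5 N) and stand in the shaker tray. Three lifted light (about 0.9–1.8 N) and stand in the discard tray. One light bottle first read only 0.57 N, so I measured it again at about 0.9 N net before placing it. One bottle had been knocked aside partway through; I found its new position in the wrist camera and picked it up there.
- **Switch:** I squeezed the trigger to its stop and pressed the lock-on button until it stopped moving. I then eased the trigger, and its push-back faded out at about the height where the lock should hold it.
- **Trigger slip:** While I was sliding toward the button the trigger rose about 0.7 mm. I pressed it back to the stop before the button went fully in.
- **Last pictures:** The button is in, the trigger is down, all six bottles are upright, and the dish stack and tip box are where they were. I didn't re-measure the other items, but they look unmoved. The running state itself can't be read out; I judged it from the button, the trigger and the forces. No final check failed.

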